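# Stand a slumped box file back up and close the row

### The arm

A 6-joint arm with a two-finger parallel gripper is mounted at the origin on the work surface. World frame = base frame: x ahead of the robot, y to its left, z up, the work surface at z = 0. Lengths are in m, angles in degrees, forces in N, time in s.
With the tool pointing down it reaches from about 0.25 to 0.775 m from the base axis. Payload 8.9 kg.
Tool frame: the origin (TCP) lies on the centre line of the jaws, within the pads' length; the fingertips stand 22 mm ahead of it and the grasp point (between the pads) lies 3 mm ahead of it; z points along the fingers, y is the line along which they close (so a half turn about z gives the same grasp; the last joint's range is limited). The gripper opens to 85 mm and grips with 20 to 120 N. Pads are 22 mm wide; open, the fingers measure 114 mm over their backs; the gripper's body (76 mm by 85 mm) begins 54 mm behind the grasp point. The pads swing forward as they close: fully open they stand 13 mm farther back than shut.
Start: joints at [60.487, 16.656, -8.789, 64.555, 0, 82.019], TCP at [0.193, 0.488, 0.253] pointing down, gripper open.
Joint ranges: [-144.48, 144.48], [-52.06, 99.96], [-74.48, 78.29], [-112.23, 115.85], [-86.99, 84.42], [-180, 180]. Speed limits (degrees/s): [127.2, 127.2, 159.86, 180, 180, 180].

### API

Orientations are given as [roll, pitch, yaw] about the fixed x, y, z axes, in that order (R = Rz(yaw) Ry(pitch) Rx(roll)).
In Python, from workcell import sensors, optics, close_job gives the robot as it stands.
- The arm moves only by the shell command python3 -m creep 'ROWS' [FORCE]. ROWS is JSON, one flat list of numbers, 7 for each row, row after row: the shift along the tool's x, y, z in mm, then the turn, a rotation vector about the tool's x, y, z in degrees, then the closure, from 0 (fully open) to 1 (shut). In form: [tx, ty, tz, wx, wy, wz, fingers, tx, ty, tz, wx, wy, wz, fingers, ...]. A call has 1 to 12 rows; each row shifts and turns the commanded pose from where the row before left it, along the tool's axes as they then stand; what a row does not reach is not made up. A row lasts 1/12 s, in which the tool goes at most 41.7 mm and 7.16 degrees, less where a joint would pass 70% of its speed; a pose out of reach is approached as far as the arm can. A call with a gripper value outside its range is refused whole. The fingers move at their own pace and stop on an object; FORCE is the grip in N (left out, the last holds). Time passes only in rows, so rows that do not move let the fingers close. It gives the time, the measured TCP pose, the force, the opening and the grip force at its end, in the units of the state.
- sensors.state(): the state, without advancing time (a new reading comes with each control period).
- optics.camera(name): name is "scene" or "top" or "wrist"; returns a dict with "image" (384x512x3 uint8, blue, green, red), "camera_matrix" (3x3 intrinsics, pixels), "position" and "orientation" of the camera in the world; the wrist camera has in their place "T_tool_cam" (4x4, takes a point from camera to tool coordinates, whose origin is the TCP and whose axes are the flange's). Camera axes: x right, y up, looking along -z (the intrinsics and any distortion apply to the point x, -y, -z); pixel columns grow to the right and rows downward; lengths in m; the calibration is good to about 2 mm. A picture is of the moment at which its call begins: read the wrist's pose just before it. There is no depth.
- close_job(): hands the job in; it is judged then, once.
The state is a dict: "time": time; "qpos": joint angles; "qvel": joint speeds; "tau": joint torques, N m; "tcp_pos": TCP position; "ee_rot": TCP orientation; "wrist_force": force on the tool from outside, world axes, zero at the start; "moment": the same for the moment, N m; "opening": opening from 0.0 (shut) to 1.0 (fully open); "grasp_force": force on a finger pad.
Only numpy, scipy, OpenCV 4.12 (cv2) and the standard library are available. Lean on these libraries where they do the work, as an engineer would, in place of code of your own. Each camera call takes 0.05 s, during which the arm holds its last target. There are 200 camera calls.

### The job

One cardboard box file in the desk rack has slumped over onto the sliding steel bookend. Push it back up until it stands upright beside the two others, leaving the bookend where it is while you do so; then push the bookend along the rack until it stands snug against the file and the row is closed up with no gaps. Only push, never lift a file, and leave the things around the rack where they stand.

Things in the scene. Friction and masses are not known exactly. Their poses are not given: they have to be found in the camera images.
- rack: Grey file rack fixed to the bench: base plate 200 (x) x 360 (y) x 10 mm, upper face 10 mm above the bench. Origin: centre of the plate's underside; z up. The row of files runs along y. At the -y end a fixed panel (8 mm thick, top 160 mm above the bench, inner face at y = -172 mm), against which the files pack; the +y end is open, past the bookend.
- file: The slumped file: loose cardboard box, 160 (x) x 60 (y) x 220 (z) mm, about 0.45 kg. Origin: centre of its underside; z to its top. It leans 27 to 33 degrees towards rack +y, outer (+y) face on the bookend's upper edge, lower outer edge on the plate. Below about 15 degrees of lean it drops upright by itself, about 10 mm from the next file.
- file_foot (a point): Middle of the lower edge of the slumped file's outer (+y) face, on which it pivots. In a closed row it lies at about rack y = +9 mm (172 mm panel, then 3 files of 60 mm).
- file_top (a point): Middle of the upper edge of the slumped file's outer (+y) face, 220 mm along the file from file_foot; it overhangs the bookend on the +y side, and can be pushed towards the rack's -y with fingertips reaching 20 to 40 mm below it.
- file_a: Upright box file of the same size and mass, against the end panel. Origin: centre of its underside.
- file_b: Upright box file of the same size and mass, next to file_a. Origin: centre of its underside.
- stop (a joint): Sliding steel bookend: 0 at its far +y end, growing (m) towards rack -y, at most 0.090; starts at 0 to 0.012, the closed row stops it near 0.0755. Slides against about 3 N friction, stays where left. Upright sheet 140 mm wide (rack x), 4 thick, 100 high above the plate, with a 4 mm foot running 81 mm along +y to a low upturned lip.
- stop_face (a point): Middle of the bookend's upper edge on the face towards the files, 100 mm above the plate.
- stop_lip (a point): Middle of the upper edge of the outer (+y) face of the bookend's lip, the place to push it: lip 100 mm wide (rack x), 4 mm thick, 45 mm high above the plate; this face lies 85 mm on the +y side of stop_face.
- bottle: Amber bottle, 64 mm across, 190 mm high, loose on the bench. Origin: centre of its underside. Leave alone.
- jar: White plastic jar, 60 mm across, 110 mm high, loose on the bench. Origin: centre of its underside. Leave alone.
- beaker: White open cup, 72 mm across the rim, 95 mm high, loose on the bench. Origin: centre of its underside. Leave alone.
Things that resemble listed ones, but are neither listed nor needed, are in the scene too. Leave any pink or purple look-alike of the file_b alone.

How it is judged (in metres and radians):
On the way:
1. the slumped file stands upright (within 4 degrees) while the bookend is still back in its starting region (joint below 0.022) (angle between file's own z axis and vertical below 0.07 rad and value of joint stop below 0.022 m), for 0.3 s.
At the end, for the whole second after the job is handed in: All three files stand upright (within 3 degrees), the pushed one square to the rack (6 degrees) and within 30 mm of the rack's centre line, gaps within the row add up to less than about 5 mm, the bookend is within 5 mm of the file, all at rest (angle between each of file, file_a, file_b's own z axis and vertical below 0.05 rad and angle between the y axis of file and the y axis of rack, either way round below 0.1 rad and y of file_foot in the frame of rack below 0.0145 m and x of file in the frame of rack between -0.03 and 0.03 m and y of file_foot in the frame of stop_face above -0.005 m and linear speed of file below 0.02 m/s); the robot touches nothing.
It fails at once if the slumped file is lifted off the rack (its lower outer edge more than 20 mm above the plate) (height (world z) of file_foot above 0.03 m).
It fails at once if a standing file is lifted, tipped or shoved out of place (height (world z) of any of file_a, file_b above 0.03 m or angle between any of file_a, file_b's own z axis and vertical above 0.25 rad or distance of any of file_a, file_b from where it was at the start of the episode above 0.03 m).
It fails at once if the bottle is disturbed (moved more than 20 mm) (distance of bottle from where it was at the start of the episode above 0.02 m).
It fails at once if the jar is disturbed (moved more than 20 mm) (distance of jar from where it was at the start of the episode above 0.02 m).
It fails at once if the cup is disturbed (moved more than 20 mm) (distance of beaker from where it was at the start of the episode above 0.02 m).
It also fails if it takes over 48 s, if anything falls off the work surface, if the arm or the gripper's body presses on something with over 40 N, if the wrist force passes 120 N, or if a joint passes its speed limit or range.

## Working session

There is one attempt and no reset: what is moved stays moved. The work goes in short steps, Python scripts to look and compute and a shell command to move; the robot and the scene stay as the last step left them, time stands still between calls to the robot, and variables do not carry over. Pictures are saved under pics/ and viewed, at most 10 in all, crops included, and the job is handed in when it is done.

```bash
mkdir -p pics
cat > h.py <<'E'
import numpy as np, cv2
from scipy.spatial.transform import Rotation as R
from workcell import sensors, optics
def snap(n,f):
    c=optics.camera(n); cv2.imwrite('pics/'+f,c['image']); return c
E
python3 - <<'E'
from h import *
import pickle
for n in('scene','top'):
    c=snap(n,n+'0.png'); pickle.dump(c,open(n+'0.pkl','wb'))
    print({k:v for k,v in c.items() if k!='image'})
print(sensors.state())
a=cv2.imread('pics/scene0.png');b=cv2.imread('pics/top0.png')
E
```

```text
{'camera_matrix': array([[377.38711317,   0.        , 254.05726466],
       [  0.        , 377.38711317, 188.77266697],
       [  0.        ,   0.        ,   1.        ]]), 'position': array([1.09343405, 0.14684583, 0.84873694]), 'orientation': array([ 40.07185468,   0.3016703 , 112.81917605])}
{'camera_matrix': array([[464.02363685,   0.        , 264.02751621],
       [  0.        , 464.02363685, 190.95179726],
       [  0.        ,   0.        ,   1.        ]]), 'position': array([ 0.41669517, -0.10639585,  1.17654974]), 'orientation': array([  6.83844482,   0.37489547, -89.08050283])}
{'time': 0.1, 'qpos': array([ 6.04888140e+01,  1.66863127e+01, -8.82481234e+00,  6.45545405e+01,
       -6.30436717e-04,  8.20182534e+01]), 'qvel': array([ 0.01607768, -0.13298757,  0.11767253, -0.03701145,  0.04500833,
       -0.00093734]), 'tau': array([ 9.21204555e-04, -5.37977993e+01,  3.31918037e+01,  9.32893774e-03,
       -2.26594780e-04,  4.57697854e-05]), 'tcp_pos': array([0.19249376, 0.48806211, 0.25279675]), 'ee_rot': array([-1.79934883e+02, -8.49383128e-03,  1.58470556e+02]), 'wrist_force': array([ 0.72261965,  0.03629671, -0.58527272]), 'moment': array([0.01148104, 0.00467965, 0.04121781]), 'grasp_force': 0.0, 'opening': 0.9981484557607359}
```

View pics/scene0.png

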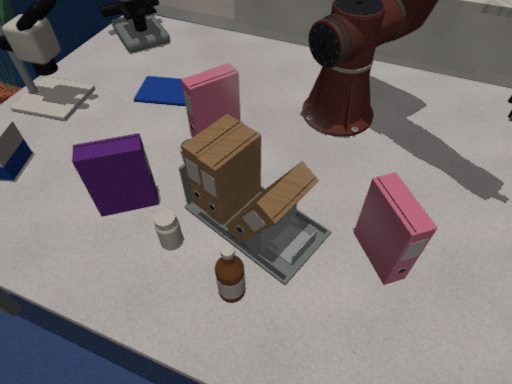

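View pics/top0.png

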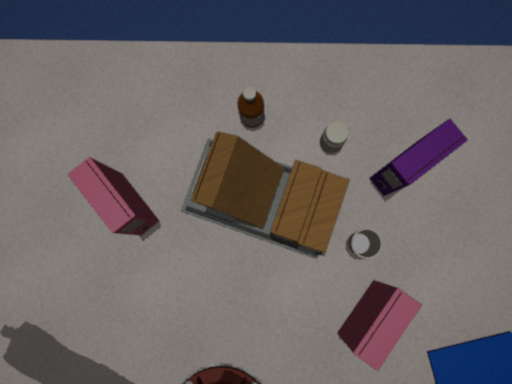

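The scene view shows two upright brown files at about (225,165), the slumped brown file at (275,205), the bookend foot and lip at (295,240), the bottle at (231,278) and the jar at (168,230). In the top view the slumped file is at (240,180), the standing files at (310,205), the bottle at (251,105), the jar at (336,136) and the beaker at (365,243).

These could be mistaken for the slumped file in the top view:
- brown leaning box (240,180)
- brown upright pair (310,205)
- pink (113,195)
- pink (380,325)
- purple (418,157)

I choose the leaning brown box, and will check it in a close crop.

Run:
```python
import cv2
a=cv2.imread('pics/top0.png')[120:265,175:360]; cv2.imwrite('pics/c1.png',cv2.convertScaleAbs(cv2.resize(a,None,fx=4,fy=4,interpolation=cv2.INTER_CUBIC),alpha=1.6))
a=cv2.imread('pics/scene0.png')[110:285,170:345]; cv2.imwrite('pics/c2.png',cv2.convertScaleAbs(cv2.resize(a,None,fx=3.4,fy=3.4,interpolation=cv2.INTER_CUBIC),alpha=1.6))
```

```text
(no output)
```

View pics/c1.png

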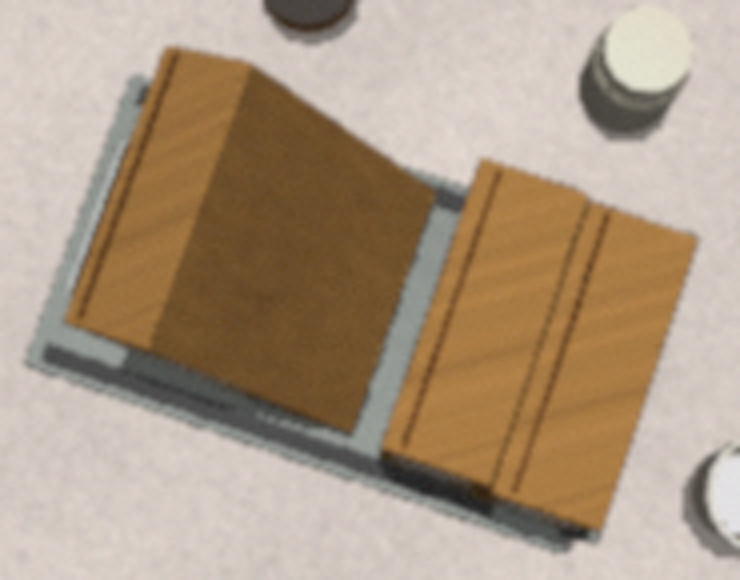

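View pics/c2.png

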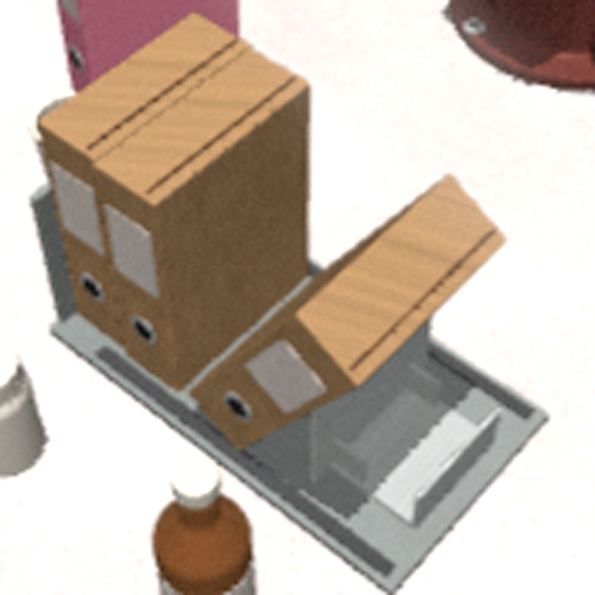

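The crop confirms the choice. It is the brown box leaning toward rack +y (image left) over the bookend, with its file_top edge running in crop 1 from (168,48) to (68,322). The rack's corners are at (28,362), (135,75) and (565,548) in crop 1. In crop 2 they are at (548,415), (395,592) and (52,328), the lip top runs from (415,490) to (500,410), and the file_top edge runs from (355,385) to (505,240).

```bash
cat >> h.py <<'E'
def ray(c,uv):
    K=c['camera_matrix']; p=np.linalg.inv(K)@[*uv,1.]; d=R.from_euler('xyz',c['orientation'],degrees=True).apply([p[0],-p[1],-p[2]])
    return np.array(c['position'],float),d
def onz(c,uv,z):
    o,d=ray(c,uv); return o+d*(z-o[2])/d[2]
def two(c1,u1,c2,u2):
    o1,d1=ray(c1,u1);o2,d2=ray(c2,u2); d1=d1/np.linalg.norm(d1); d2=d2/np.linalg.norm(d2)
    s=np.linalg.lstsq(np.c_[d1,-d2],o2-o1,rcond=None)[0]; a=o1+s[0]*d1;b=o2+s[1]*d2
    return (a+b)/2,np.linalg.norm(a-b)
E
python3 - <<'E'
from h import *
import pickle
np.set_printoptions(precision=4,suppress=True)
T=pickle.load(open('top0.pkl','rb'));S=pickle.load(open('scene0.pkl','rb'))
t=lambda x,y:(174.6+(x+.5)/4,119.6+(y+.5)/4)
s=lambda x,y:(169.6+x/3.4,109.6+y/3.4)
cn=[onz(T,t(28,362),.01),onz(T,t(135,75),.01),onz(T,t(565,548),.01)]
cs=[onz(S,s(548,415),.01),onz(S,s(395,592),.01),onz(S,s(52,328),.01)]
print('top corners',cn,'\nscene',cs)
for p in(cn,cs): print([np.linalg.norm(p[i]-p[j]) for i,j in((0,1),(0,2),(1,2))])
# rack: A=+y robot side, B=+y far, D=-y far (scene), C=-y near (top)
A,B,D=cs; ay=(B-D)/np.linalg.norm(B-D); yaw=np.degrees(np.arctan2(-ay[0],ay[1])); 
ay2=(cn[0]-cn[2]); print('yaw scene',yaw,'top',np.degrees(np.arctan2(-ay2[0],ay2[1])),'ends',np.degrees(np.arctan2(-(B-A)[1]*-1,(B-A)[0])))
c1=(A+D)/2; c2=(cn[1]+cn[2])/2; print('centres',c1,c2)
yw=np.radians((yaw+np.degrees(np.arctan2(-ay2[0],ay2[1])))/2); c=(c1+c2)/2
Q=np.array([[np.cos(yw),-np.sin(yw)],[np.sin(yw),np.cos(yw)]])
def rk(p): return np.r_[Q.T@(p[:2]-c[:2]),p[2]]
for n,a,b in(('ftop far',(168,48),(355,385)),('ftop near',(68,322),(505,240)),('upright far',(480,158),(158,205)),('upright near',(385,452),(308,88))):
    p,e=two(T,t(*a),S,s(*b)); print(n,p,e,'rack',rk(p))
for n,b in(('lip far',(415,490)),('lip near',(500,410))):
    for z in(.055,): p=onz(S,s(*b),z); print(n,p,'rack',rk(p))
for n,uv,z in(('upA',(697,238),.23),('upB',(598,532),.23),('upC',(385,452),.23),('upD',(480,158),.23)): print(n,rk(onz(T,t(*uv),z)))
for n,uv,z in(('bottle',(250,93),.19),('jar',(337,130),.11),('beaker',(365,242),.095)):
    p=onz(T,uv,z);print(n,p,rk(p))
np.savez('rack.npz',c=c,Q=Q,yw=yw)
E
```

```text
top corners [array([0.5043, 0.1103, 0.01  ]), array([0.69  , 0.0484, 0.01  ]), array([ 0.3936, -0.2284,  0.01  ])] 
scene [array([0.5036, 0.1142, 0.01  ]), array([0.6896, 0.0546, 0.01  ]), array([ 0.5774, -0.2852,  0.01  ])]
[np.float64(0.1957569948610402), np.float64(0.35630213218402684), np.float64(0.4055136420912052)]
[np.float64(0.19534738752184733), np.float64(0.40616625354381636), np.float64(0.3577915998591675)]
yaw scene -18.273117834328858 top -18.099446510843304 ends -17.779452203023244
centres [ 0.5405 -0.0855  0.01  ] [ 0.5418 -0.09    0.01  ]
ftop far [0.6608 0.0061 0.199 ] 0.00041470414610747617 rack [0.0843 0.1265 0.199 ]
ftop near [0.5113 0.0561 0.1989] 0.0026370818234363346 rack [-0.0732  0.1273  0.1989]
upright far [ 0.5967 -0.1596  0.2295] 0.0028783018597182217 rack [ 0.0752 -0.0509  0.2295]
upright near [ 0.4449 -0.1136  0.2219] 0.000714141154301483 rack [-0.0834 -0.0546  0.2219]
lip far [0.6327 0.0463 0.055 ] rack [0.0451 0.1559 0.055 ]
lip near [0.5446 0.0821 0.055 ] rack [-0.0498  0.1624  0.055 ]
upA [ 0.0729 -0.1709  0.23  ]
upB [-0.0863 -0.1697  0.23  ]
upC [-0.0834 -0.0549  0.23  ]
upD [ 0.0761 -0.052   0.23  ]
bottle [ 0.7512 -0.0637  0.19  ] [0.192  0.0883 0.19  ]
jar [ 0.6913 -0.2665  0.11  ] [ 0.1984 -0.123   0.11  ]
beaker [ 0.4309 -0.3327  0.095 ] [-0.0283 -0.2672  0.095 ]
```

Run:
```python
from h import *
import pickle
np.set_printoptions(precision=3,suppress=True)
T=pickle.load(open('top0.pkl','rb')); z=np.load('rack.npz');c,Q=z['c'],z['Q']
hsv=cv2.cvtColor(T['image'],cv2.COLOR_BGR2HSV)
m=cv2.inRange(hsv,(150,60,30),(179,255,255)); m[:, 230:]=0
k=max(cv2.findContours(m,cv2.RETR_EXTERNAL,cv2.CHAIN_APPROX_SIMPLE)[0],key=cv2.contourArea)
for uv in cv2.approxPolyDP(k,4,True)[:,0]:
    print(uv,[ (onz(T,uv,h)[:2], Q.T@(onz(T,uv,h)[:2]-c[:2])) for h in(0.,.22)])
w=optics.camera('wrist'); print(w['T_tool_cam'])
print('c',c,'yaw',np.degrees(z['yw']))
def goal(rx,ry,h): 
    s=sensors.state(); p=np.r_[c[:2]+Q@[rx,ry],h]; Rt=R.from_euler('xyz',s['ee_rot'],degrees=True); return p,Rt.inv().apply(p-s['tcp_pos'])*1000
print(goal(0,.165,.34))
```

```text
[ 68 173] [(array([0.596, 0.409]), array([-0.102,  0.489])), (array([0.563, 0.312]), array([-0.104,  0.387]))]
[112 232] [(array([0.447, 0.287]), array([-0.206,  0.326])), (array([0.441, 0.213]), array([-0.189,  0.255]))]
[142 234] [(array([0.443, 0.211]), array([-0.186,  0.253])), (array([0.438, 0.151]), array([-0.172,  0.195]))]
[158 221] [(array([0.477, 0.171]), array([-0.142,  0.226])), (array([0.466, 0.119]), array([-0.137,  0.173]))]
[122 174] [(array([0.596, 0.269]), array([-0.059,  0.356])), (array([0.562, 0.199]), array([-0.069,  0.279]))]
[ 90 157] [(array([0.639, 0.354]), array([-0.045,  0.451])), (array([0.598, 0.268]), array([-0.058,  0.356]))]
[[ 0.001  0.962  0.272  0.069]
 [ 1.    -0.001  0.     0.   ]
 [ 0.001  0.272 -0.962 -0.12 ]
 [ 0.     0.     0.     1.   ]]
c [ 0.541 -0.088  0.01 ] yaw -18.186282172586083
(array([0.593, 0.069, 0.34 ]), array([-526.016, -243.101,  -86.936]))
```

```bash
python3 -m creep '[0,0,-29,0,0,0,0.5, 0,0,-29,0,0,0,0.5, 0,0,-29,0,0,0,0.5, -35,-16,0,0,0,0,0.5, -35,-16,0,0,0,0,0.5, -35,-16,0,0,0,0,0.5, -35,-16,0,0,0,0,0.5, -35,-16,0,0,0,0,0.5, -35,-16,0,0,0,0,0.5, -35,-16,0,0,0,0,0.5, -35,-16,0,0,0,0,0.5, -35,-16,0,0,0,0,0.5]' && python3 -m creep '[-35,-16,0,0,0,0,0.5, -35,-16,0,0,0,0,0.5, -35,-16,0,0,0,0,0.5, -35,-16,0,0,0,0,0.5, -35,-16,0,0,0,0,0.5, -35,-16,0,0,0,0,0.5, 0,0,0,0,0,6.67,0.5, 0,0,0,0,0,6.67,0.5, 0,0,0,0,0,6.67,0.5, 0,0,0,0,0,6.67,0.5, 0,0,0,0,0,6.67,0.5, 0,0,0,0,0,6.67,0.5]' && python3 -m creep '[0,0,0,0,0,6.67,0.5, 0,0,0,0,0,6.67,0.5, 0,0,0,0,0,6.67,0.5, 0,0,0,0,0,6.67,0.5, 0,0,0,0,0,6.67,0.5, 0,0,0,0,0,6.67,0.5, 0,0,0,0,0,6.67,0.5, 0,0,0,0,0,0,0.5]'
cat >> h.py <<'E'
def goal(rx,ry,h):
    z=np.load('rack.npz');c,Q=z['c'],z['Q'];s=sensors.state(); p=np.r_[c[:2]+Q@[rx,ry],h]; Rt=R.from_euler('xyz',s['ee_rot'],degrees=True)
    print('now rack',Q.T@(s['tcp_pos'][:2]-c[:2]),s['tcp_pos'][2],'rot',s['ee_rot'],'open',s['opening'],'F rack',Q.T@s['wrist_force'][:2],s['wrist_force'][2],'t',s['time'],'shift mm',Rt.inv().apply(p-s['tcp_pos'])*1000)
E
python3 -c "
from h import *
goal(0,.17,.19)"
```

```text
time: 1.15
tcp_pos: [0.4337, 0.2371, 0.3403]
ee_rot: [-180.0, -0.0, 158.5]
wrist_force: [0.5, 0.9, 0.5]
opening: 0.504
grasp_force: 0.0
time: 2.15
tcp_pos: [0.5928, 0.0724, 0.3399]
ee_rot: [-180.0, -0.0, 118.1]
wrist_force: [-0.2, -0.4, -0.5]
opening: 0.497
grasp_force: 0.0
time: 2.82
tcp_pos: [0.5928, 0.0724, 0.34]
ee_rot: [-180.0, 0.0, 71.5]
wrist_force: [0.0, 0.2, -0.2]
opening: 0.501
grasp_force: 0.0
now rack [-0.00092364  0.16827112] 0.3399653777115595 rot [-1.79962406e+02  1.46237566e-02  7.14533928e+01] open 0.5008256836285698 F rack [-0.0201333   0.20377065] -0.2259203458440934 t 2.8167 shift mm [  1.77292604   1.01114674 149.96429891]
```

```bash
python3 -m creep '[0,0,25,0,0,0,0.5, 0,0,25,0,0,0,0.5, 0,0,25,0,0,0,0.5, 0,0,25,0,0,0,0.5, 0,0,25,0,0,0,0.5, 0,0,23,0,0,0,0.5, 0,0,0,0,0,0,0.5]' 
python3 -c "
from h import *
goal(0,.15,.19)
c=optics.camera('scene'); a=c['image'][60:285,160:400]; cv2.imwrite('pics/d1.png',cv2.convertScaleAbs(cv2.resize(a,None,fx=2.6,fy=2.6,interpolation=cv2.INTER_CUBIC),alpha=1.6))"
```

```text
time: 3.4
tcp_pos: [0.5902, 0.0724, 0.1878]
ee_rot: [-179.6, 0.1, 72.0]
wrist_force: [-0.5, -0.4, -0.8]
opening: 0.499
grasp_force: 0.0
now rack [-0.00340886  0.16745224] 0.18777270618423772 rot [-1.79598134e+02  1.29462620e-01  7.19751347e+01] open 0.4989355243382889 F rack [-0.35979402 -0.55908092] -0.7620147589367876 t 3.4 shift mm [-17.4667632    3.34424784  -2.21134279]
```

View pics/d1.png

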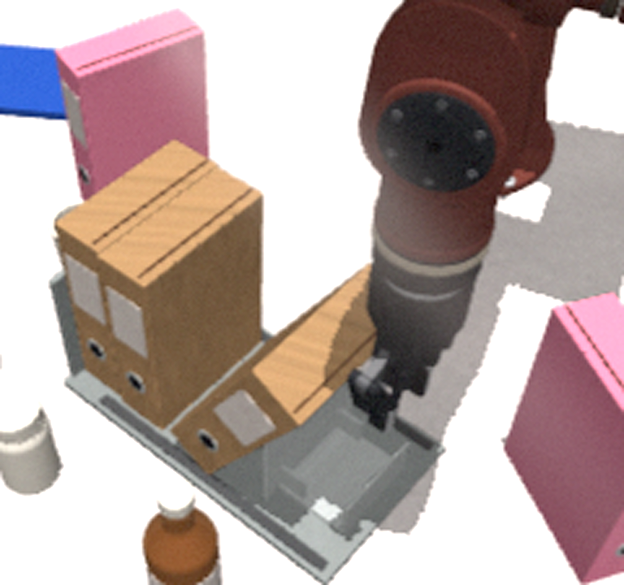

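The arm is in position: the fingers at (380,405) in this crop sit on the +y side of the leaning file's upper edge (375,335), clear of everything. Now pushing toward tool -x.

```bash
python3 -m creep '[-9,0,-2,0,0,0,0.5, -9,0,-2,0,0,0,0.5, -5,0,0,0,0,0,0.5, -5,0,0,0,0,0,0.5, -4,0,0,0,0,0,0.5, -4,0,0,0,0,0,0.5, -4,0,0,0,0,0,0.5, -4,0,0,0,0,0,0.5]' && python3 -m creep '[-4,0,0,0,0,0,0.5, -4,0,0,0,0,0,0.5, -4,0,0,0,0,0,0.5, -4,0,0,0,0,0,0.5, -4,0,0,0,0,0,0.5, -4,0,0,0,0,0,0.5]' ; python3 -c "
from h import *
goal(0,.075,.19)"
```

```text
time: 4.12
tcp_pos: [0.5791, 0.0303, 0.1964]
ee_rot: [180.0, -0.0, 71.8]
wrist_force: [1.0, 1.5, 0.4]
opening: 0.498
grasp_force: 0.4
time: 4.62
tcp_pos: [0.5728, 0.009, 0.1988]
ee_rot: [179.8, -0.2, 71.8]
wrist_force: [-3.7, 12.1, 31.0]
opening: 0.5
grasp_force: 0.4
now rack [-0.00016936  0.10176758] 0.19880027222680752 rot [179.8321028   -0.2296065   71.81098153] open 0.5004165458751451 F rack [-7.33693056 10.3323302 ] 31.0063567107994 t 4.6167 shift mm [-26.80262778   0.14516004   8.69339644]
```

```bash
python3 -m creep '[2,0,-5,0,0,0,0.5, 0,0,-5,0,0,0,0.5, 0,0,-2,0,0,0,0.5]'; python3 -c "
from h import *
goal(0,.075,.19)
c=optics.camera('scene'); a=c['image'][60:285,160:400]; cv2.imwrite('pics/d2.png',cv2.convertScaleAbs(cv2.resize(a,None,fx=2.6,fy=2.6,interpolation=cv2.INTER_CUBIC),alpha=1.6))"
```

```text
time: 4.87
tcp_pos: [0.5724, 0.0096, 0.2089]
ee_rot: [180.0, 0.0, 71.8]
wrist_force: [0.1, 0.5, -0.2]
opening: 0.496
grasp_force: 0.1
now rack [-0.00069313  0.10219176] 0.20886650161705417 rot [1.79973304e+02 9.11401523e-03 7.17604308e+01] open 0.49635963399339667 F rack [-0.00856062  0.47875674] -0.24198534463815236 t 4.8667 shift mm [-27.18810635   0.70962552  18.87115934]
```

View pics/d2.png

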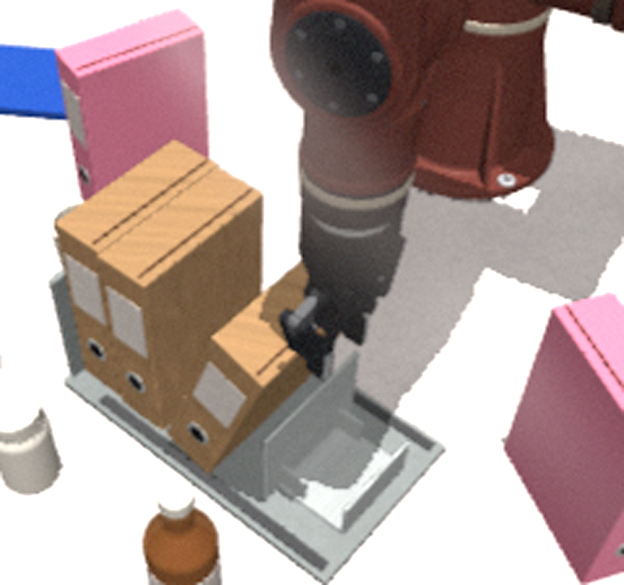

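The file has risen to about 20° of lean, with the fingers at (310,350) on its upper edge. The bookend has stayed put. Raising cleared the 31 N upward force, so I continue gently, climbing with the edge.

```bash
python3 -m creep '[-3,0,-1,0,0,0,0.5, -3,0,-1,0,0,0,0.5, -3,0,-1,0,0,0,0.5, -3,0,-1,0,0,0,0.5]'; python3 -c "
from h import *
goal(0,.075,.21)"; python3 -m creep '[-3,0,-1,0,0,0,0.5, -3,0,-1,0,0,0,0.5, -3,0,0,0,0,0,0.5, -3,0,0,0,0,0,0.5]'; python3 -c "
from h import *
goal(0,.075,.21)"
```

```text
time: 5.25
tcp_pos: [0.5682, -0.0021, 0.2121]
ee_rot: [-180.0, 0.0, 71.7]
wrist_force: [-0.0, 0.1, -0.1]
opening: 0.504
grasp_force: 0.0
now rack [-0.00102022  0.08980234] 0.21208046807644637 rot [-1.79966280e+02  1.65168649e-02  7.17489648e+01] open 0.5037136376229382 F rack [-0.03664653  0.09254458] -0.12360288199375935 t 5.25 shift mm [-14.80057456   1.03817287   2.08412414]
time: 5.58
tcp_pos: [0.5647, -0.0134, 0.2144]
ee_rot: [180.0, -0.0, 71.8]
wrist_force: [-0.1, -0.6, 0.0]
opening: 0.5
grasp_force: 0.0
now rack [-0.00084664  0.07797588] 0.2143676324706869 rot [ 1.79993620e+02 -2.33007935e-04  7.17537758e+01] open 0.5001643444930803 F rack [ 0.11668501 -0.60581714] 0.02445652443420844 t 5.5833 shift mm [-2.97501276  0.84926766  4.36771497]
```

```bash
python3 -c "
from h import *
c=optics.camera('scene'); a=c['image'][60:285,160:400]; cv2.imwrite('pics/d3.png',cv2.convertScaleAbs(cv2.resize(a,None,fx=2.6,fy=2.6,interpolation=cv2.INTER_CUBIC),alpha=1.6))"
```

```text
(no output)
```

View pics/d3.png

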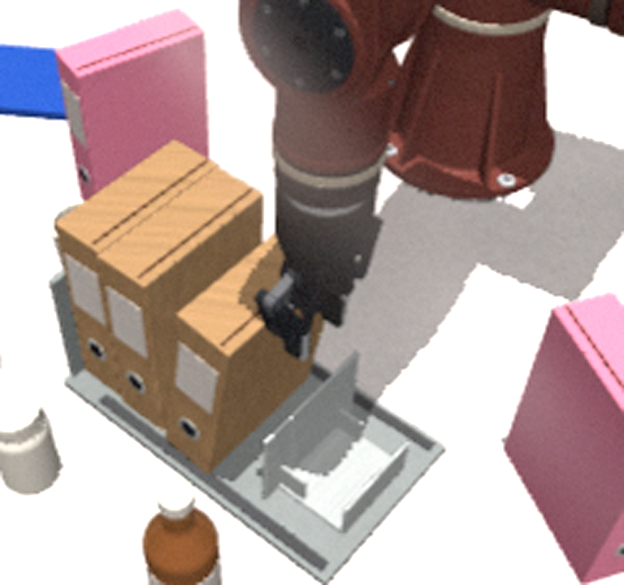

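The file still leans by roughly 10°: its left edge runs from (178,315) to (165,440), unlike the upright ones. I keep pushing slowly.

```bash
python3 -m creep '[-3,0,-1,0,0,0,0.5, -3,0,-1,0,0,0,0.5, -3,0,-1,0,0,0,0.5, -3,0,0,0,0,0,0.5, -3,0,0,0,0,0,0.5, -3,0,0,0,0,0,0.5]'; python3 -c "
from h import *
goal(0,.036,.215)";python3 -m creep '[-3,0,0,0,0,0,0.5, -3,0,0,0,0,0,0.5, -3,0,0,0,0,0,0.5, -3,0,0,0,0,0,0.5]'; python3 -c "
from h import *
goal(0,.036,.215)"
```

```text
time: 6.13
tcp_pos: [0.5591, -0.0304, 0.2173]
ee_rot: [180.0, 0.0, 71.8]
wrist_force: [0.2, 0.4, -0.4]
opening: 0.499
grasp_force: 0.0
now rack [-0.00088717  0.06001395] 0.21733896081284462 rot [1.79995660e+02 5.48336573e-04 7.17579813e+01] open 0.4985789376478436 F rack [0.10793487 0.4670157 ] -0.37484150573971536 t 6.1333 shift mm [-24.01305687   0.91035716   2.33925958]
time: 6.47
tcp_pos: [0.5553, -0.0418, 0.2173]
ee_rot: [-180.0, -0.0, 71.8]
wrist_force: [0.0, -0.0, 0.8]
opening: 0.504
grasp_force: 0.0
now rack [-0.00093724  0.04802752] 0.21727942004513742 rot [-1.79996322e+02 -2.88673754e-05  7.17594481e+01] open 0.5044522201925309 F rack [ 0.03723169 -0.00721592] 0.7739587001534584 t 6.4667 shift mm [-12.02662381   0.94878243   2.27935309]
```

```bash
python3 -m creep '[8,0,0,0,0,0,0.5, 15,0,0,0,0,0,0.5, 20,0,-20,0,0,0,0.5, 25,0,-30,0,0,0,0.5, 25,0,-30,0,0,0,0.5, 25,0,-20,0,0,0,0.5, 25,0,0,0,0,0,0.5, 0,0,0,0,0,0,0.5]'; python3 -c "
from h import *
goal(0,.195,.05)
import pickle
for n in('scene','top'): pickle.dump(optics.camera(n),open(n+'1.pkl','wb'))
c=pickle.load(open('scene1.pkl','rb')); a=c['image'][110:285,170:345]
b=pickle.load(open('top1.pkl','rb'))['image'][120:265,175:360]
a=cv2.resize(a,(400,400),interpolation=cv2.INTER_CUBIC);b=cv2.resize(b,None,fx=2.1,fy=2.1,interpolation=cv2.INTER_CUBIC)
o=np.zeros((400,400+b.shape[1],3),np.uint8);o[:,:400]=a;o[:b.shape[0],400:]=b;print(o.shape)
cv2.imwrite('pics/d4.png',cv2.convertScaleAbs(o,alpha=1.6))"
```

```text
time: 7.13
tcp_pos: [0.6016, 0.0987, 0.3185]
ee_rot: [179.9, -0.1, 72.0]
wrist_force: [0.9, 0.2, -0.6]
opening: 0.499
grasp_force: 0.0
now rack [-0.00075021  0.19594527] 0.3184891565119013 rot [ 1.79857991e+02 -1.47379247e-01  7.19514476e+01] open 0.49935445842138554 F rack [0.80947822 0.46330032] -0.5692323347211102 t 7.1333 shift mm [-1.63768437e+00  8.24858569e-02  2.68486861e+02]
(400, 788, 3)
```

View pics/d4.png

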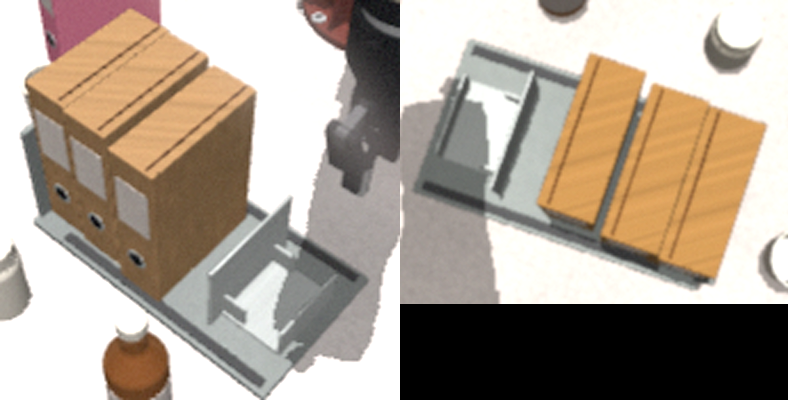

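The file now stands upright with roughly a 10 mm gap to its neighbour, as the top panel shows at (615,150). The bookend is still at its start, with the lip at about (450,120) in that panel. Next I descend outside the lip.

```bash
python3 -m creep '[5,0,35,0,0,0,0.5, 0,0,35,0,0,0,0.5, 0,0,35,0,0,0,0.5, 0,0,35,0,0,0,0.5, 0,0,35,0,0,0,0.5, 0,0,35,0,0,0,0.5, 0,0,25,0,0,0,0.5, 0,0,20,0,0,0,0.5, 0,0,12,0,0,0,0.5, 0,0,0,0,0,0,0.5]'; python3 -c "
from h import *
import pickle
goal(0,.106,.05)
z=np.load('rack.npz');c,Q=z['c'],z['Q'];T=pickle.load(open('top1.pkl','rb'))
for u,v in((440,165),(465,80)): print('lip',Q.T@(onz(T,(174.6+(u-400)/2.1,119.8+v/2.1),.055)[:2]-c[:2]))
for u,v in((540,205),(592,55),(595,223),(645,70)): print('file top',Q.T@(onz(T,(174.6+(u-400)/2.1,119.8+v/2.1),.23)[:2]-c[:2]))
"
```

```text
time: 8.07
tcp_pos: [0.5989, 0.098, 0.047]
ee_rot: [-179.7, 0.1, 71.7]
wrist_force: [-0.2, -0.1, 0.5]
opening: 0.5
grasp_force: 0.0
now rack [-0.00312994  0.1944994 ] 0.04702958283462643 rot [-1.79686282e+02  1.30055594e-01  7.16927059e+01] open 0.5003837334557834 F rack [-0.1854009  -0.16089379] 0.5039414569126346 t 8.0667 shift mm [-88.49910404   3.30163236  -2.78766   ]
lip [-0.06082214  0.15022325]
lip [0.04263392 0.15698083]
file top [-0.07379115  0.01253184]
file top [0.08309832 0.01330578]
file top [-0.07281429 -0.04368933]
file top [ 0.08589319 -0.04111276]
```

```bash
python3 -m creep '[-10,0,-1,0,0,0,0.5, -6,0,0,0,0,0,0.5, -6,0,0,0,0,0,0.5, -6,0,0,0,0,0,0.5, -6,0,0,0,0,0,0.5, -6,0,0,0,0,0,0.5]'; python3 -c "
from h import *
goal(0,.106,.05)";python3 -m creep '[-6,0,0,0,0,0,0.5, -6,0,0,0,0,0,0.5, -6,0,0,0,0,0,0.5, -4,0,0,0,0,0,0.5]'; python3 -c "
from h import *
goal(0,.106,.05)"
```

```text
time: 8.57
tcp_pos: [0.5898, 0.0606, 0.0523]
ee_rot: [179.9, -0.1, 71.8]
wrist_force: [1.5, 3.8, 1.9]
opening: 0.504
grasp_force: 1.8
now rack [-1.23850252e-04  1.56124533e-01] 0.0522550885441969 rot [ 1.79903758e+02 -7.03499351e-02  7.17547214e+01] open 0.5036065746711136 F rack [0.23067112 4.06526878] 1.9389438123892255 t 8.5667 shift mm [-50.1271095    0.17177772   2.19383388]
time: 8.9
tcp_pos: [0.5823, 0.0394, 0.0514]
ee_rot: [180.0, 0.0, 71.7]
wrist_force: [2.3, 2.9, 3.4]
opening: 0.498
grasp_force: 1.7
now rack [-0.00064937  0.13358938] 0.051382344266133036 rot [1.79982471e+02 5.08422747e-03 7.17419505e+01] open 0.4983015757494989 F rack [1.24537111 3.42890859] 3.3511427318330274 t 8.9 shift mm [-27.58842292   0.68350259   1.38500155]
```

```bash
python3 -m creep '[-4,0,0,0,0,0,0.5, -4,0,0,0,0,0,0.5, -3,0,0,0,0,0,0.5, -3,0,0,0,0,0,0.5]'; python3 -m creep '[-2,0,0,0,0,0,0.5, -2,0,0,0,0,0,0.5, -2,0,0,0,0,0,0.5]';python3 -m creep '[-2,0,0,0,0,0,0.5, -2,0,0,0,0,0,0.5]'; python3 -c "
from h import *
goal(0,.106,.05)"
```

```text
time: 9.23
tcp_pos: [0.5779, 0.0266, 0.0513]
ee_rot: [180.0, -0.0, 71.8]
wrist_force: [1.9, 3.4, 3.4]
opening: 0.497
grasp_force: 1.6
time: 9.48
tcp_pos: [0.5761, 0.021, 0.0513]
ee_rot: [180.0, -0.0, 71.8]
wrist_force: [2.9, 2.7, 2.0]
opening: 0.505
grasp_force: 1.6
time: 9.65
tcp_pos: [0.575, 0.0178, 0.0513]
ee_rot: [180.0, -0.1, 71.8]
wrist_force: [3.7, 6.0, 1.8]
opening: 0.499
grasp_force: 3.3
now rack [-0.00080488  0.11085641] 0.05130602489462093 rot [ 1.79994539e+02 -8.09294646e-02  7.17806286e+01] open 0.4989469777073846 F rack [1.65328663 6.83764696] 1.7981083411750243 t 9.65 shift mm [-4.85778014  0.80756326  1.29924162]
```

The bookend has met the file (6.8 N). Now closing the remaining gap in small steps.

```bash
python3 -m creep '[-2,0,0,0,0,0,0.5, -2,0,0,0,0,0,0.5]'; python3 -m creep '[-1.5,0,0,0,0,0,0.5, -1.5,0,0,0,0,0,0.5]';python3 -m creep '[-1,0,0,0,0,0,0.5, -1,0,0,0,0,0,0.5]'; python3 -c "
from h import *
goal(0,.106,.05)"
```

```text
time: 9.82
tcp_pos: [0.5738, 0.0141, 0.0513]
ee_rot: [180.0, -0.1, 71.8]
wrist_force: [2.4, 5.8, 1.8]
opening: 0.503
grasp_force: 3.3
time: 9.98
tcp_pos: [0.5729, 0.0114, 0.0513]
ee_rot: [180.0, -0.1, 71.8]
wrist_force: [4.1, 10.7, 1.4]
opening: 0.498
grasp_force: 5.6
time: 10.15
tcp_pos: [0.5728, 0.0112, 0.0514]
ee_rot: [180.0, -0.3, 71.8]
wrist_force: [7.6, 19.9, -1.0]
opening: 0.501
grasp_force: 10.1
now rack [-0.00084869  0.10385724] 0.05135636595546199 rot [179.99659519  -0.32498577  71.83445957] open 0.5011193533295892 F rack [ 1.01880823 21.23344106] -0.9855253823820078 t 10.15 shift mm [2.13472916 0.84938781 1.36854672]
```

The tool has stalled at 21 N with TCP at rack y 0.104, where a closed row should stop it. I back off, lift clear and check.

```bash
python3 -m creep '[5,0,0,0,0,0,0.5, 10,0,0,0,0,0,0.5, 25,0,0,0,0,0,0.5, 25,0,0,0,0,0,0.5, 0,0,-35,0,0,0,0.5, 0,0,-35,0,0,0,0.5, 0,0,-35,0,0,0,0.5, 0,0,-35,0,0,0,0.5, 0,0,-35,0,0,0,0.5, 0,0,-35,0,0,0,0.5, 0,0,-30,0,0,0,0.5, 0,0,0,0,0,0,0.5]'; python3 -c "
from h import *
goal(0,.2,.3)
A=optics.camera('scene')['image'][110:285,170:345];B=optics.camera('top')['image'][120:265,175:360]
a=cv2.resize(A,(400,400),interpolation=cv2.INTER_CUBIC);b=cv2.resize(B,None,fx=2.1,fy=2.1,interpolation=cv2.INTER_CUBIC)
o=np.zeros((400,400+b.shape[1],3),np.uint8);o[:,:400]=a;o[:b.shape[0],400:]=b
cv2.imwrite('pics/d5.png',cv2.convertScaleAbs(o,alpha=1.6))"
```

```text
time: 11.15
tcp_pos: [0.5942, 0.0706, 0.2974]
ee_rot: [179.6, -0.1, 71.8]
wrist_force: [0.1, 0.7, 0.7]
opening: 0.5
grasp_force: 0.0
now rack [0.00095707 0.16701402] 0.29738021596055564 rot [ 1.79553121e+02 -8.27925246e-02  7.17655241e+01] open 0.4998658645046696 F rack [-0.16535067  0.66848854] 0.7429476736290705 t 11.15 shift mm [32.98891657 -0.9647278  -2.57972047]
```

View pics/d5.png

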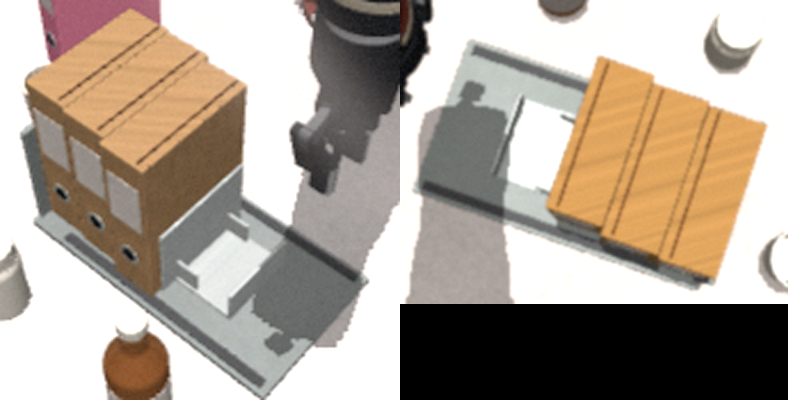

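The row is closed: all three files stand upright and parallel, and the bookend sits snug against the file at (165,260). The bottle, jar and cup are where they were, and the robot is clear.

```bash
python3 -c "
from workcell import close_job
print(close_job())"
```

```text
the job is handed in; nothing more can be done
None
```

I pushed the slumped file upright with the bookend left at its start, then slid the bookend snug to close the row, and handed the job in at about 11 s; no verdict came back, but the final pictures show the three files upright and gap-free with nothing else disturbed (peak wrist force I read was about 33 N, an upward contact during the first push that I backed off from).

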